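# Fetch the rotary tool from behind the supplies

### The job

On this repair bench the cordless rotary tool lies in the storage tray behind a jar, a tin and a glue bottle. First stand all three containers on the black rubber mat, then lay the tool level in the two V-rests of its plywood cradle, centred along it (nose to either end), and finally stand each container back on the very spot in the tray that it came from. Keep the containers upright throughout.

Things in the scene. Friction and masses are not known exactly. Their poses are not given: they have to be found in the camera images.
- jar: Round glass screw jar with a steel lid, 95 mm high: glass 52 mm in diameter, lid (top 17 mm) 54 mm. About 250 g. Origin at the centre of its underside, z up when it stands.
- tin: Plain square metal tin, 46 x 46 mm and 94 mm high. About 250 g. Origin at the centre of its underside, z up, x and y square to its sides.
- bottle: Slim white plastic glue bottle: straight round body 42 mm in diameter up to 78 mm, then a shoulder and a narrow grey nozzle to 110 mm. About 200 g. Origin at the centre of its underside, z up when it stands.
- rotary_tool: Cordless rotary tool lying flat in the tray: grey, nearly round (eight-sided) barrel 40 mm across, 150 mm long; black nose cone and thin steel collet add 36 mm at its +y end. About 450 g. Its long axis is y. Origin on the underside below the barrel's middle; the barrel's axis is 20 mm above it (z up). Its near side starts about 12 to 26 mm behind the containers.
- tray: Fixed shallow white tray, 134 mm (x) by 400 mm (y), floor 4 mm thick, rim 12 mm high. Origin under its centre on the table; y along it, x from its front (robot side) to its back. Three flat black 62 mm spots at x = -29, y = -80, 0, +80 mm: at the start a container stands centred on each, in any order. Behind them the tool lies along y at x = +34 mm; a tape roll lies at the +y end.
- mat: Fixed black rubber mat, 110 mm (x) by 270 mm (y), 3 mm thick, lying on the table to one side (left or right) in front of the tray, empty at the start. Origin under its centre on the table, y along its length.
- cradle: Fixed plywood cradle, on the other side in front of the tray. Base 84 mm (x) by 130 mm (y), 8 mm thick; two V-rests, 14 mm thick, at y = -50 and +50 mm, free between for fingers. 45-degree V, lowest line 17 mm up, upper edges 61 mm up and 44 mm off the middle. Origin under the base's centre on the table. The tool lies along y; at rest its underside is 25 mm above the table.
Things that resemble listed ones, but are neither listed nor needed, are in the scene too. Leave any blue look-alike of the bottle alone. There is more than one size of the rotary_tool; the job needs the larger.

How it is judged:
On the way, in this order (a step that is already met when the one before it is completed fails the run):
1. the jar, the tin and the bottle all stand upright and at rest on the rubber mat, the rotary tool not yet moved away (x of jar in the frame of mat between -0.055 and 0.055 m and y of jar in the frame of mat between -0.135 and 0.135 m and z of jar in the frame of mat between -0.003 and 0.012 m and angle between each of jar, tin, bottle's own z axis and vertical below 0.1 rad and linear speed of each of jar, tin, bottle below 0.02 m/s and x of tin in the frame of mat between -0.055 and 0.055 m and y of tin in the frame of mat between -0.135 and 0.135 m and z of tin in the frame of mat between -0.003 and 0.012 m and x of bottle in the frame of mat between -0.055 and 0.055 m and y of bottle in the frame of mat between -0.135 and 0.135 m and z of bottle in the frame of mat between -0.003 and 0.012 m and distance of rotary_tool from where it was at the start of the episode below 0.05 m), for 0.2 s.
2. the rotary tool lies at rest in the cradle while the three containers still stand on the mat (x of jar in the frame of mat between -0.055 and 0.055 m and y of jar in the frame of mat between -0.135 and 0.135 m and z of jar in the frame of mat between -0.003 and 0.012 m and angle between each of jar, tin, bottle's own z axis and vertical below 0.1 rad and linear speed of each of jar, tin, bottle, rotary_tool below 0.02 m/s and x of tin in the frame of mat between -0.055 and 0.055 m and y of tin in the frame of mat between -0.135 and 0.135 m and z of tin in the frame of mat between -0.003 and 0.012 m and x of bottle in the frame of mat between -0.055 and 0.055 m and y of bottle in the frame of mat between -0.135 and 0.135 m and z of bottle in the frame of mat between -0.003 and 0.012 m and x of rotary_tool in the frame of cradle between -0.01 and 0.01 m and y of rotary_tool in the frame of cradle between -0.015 and 0.015 m and z of rotary_tool in the frame of cradle between 0.019 and 0.031 m and angle between the y axis of rotary_tool and the y axis of cradle, either way round below 0.12 rad), for 0.2 s.
At the end, for the whole second after the job is handed in: Jar, tin and bottle each stand upright (0.1 rad), at rest, within 15 mm of where they stood at the start; the tool rests in both V-rests: within 10 mm of the cradle's middle line, centred along it to 15 mm, parallel to 0.12 rad, underside 19-31 mm above the table (distance of each of jar, tin, bottle from where it was at the start of the episode below 0.015 m and angle between each of jar, tin, bottle's own z axis and vertical below 0.1 rad and linear speed of each of jar, tin, bottle, rotary_tool below 0.02 m/s and x of rotary_tool in the frame of cradle between -0.01 and 0.01 m and y of rotary_tool in the frame of cradle between -0.015 and 0.015 m and z of rotary_tool in the frame of cradle between 0.019 and 0.031 m and angle between the y axis of rotary_tool and the y axis of cradle, either way round below 0.12 rad); the robot touches nothing.
It fails at once if a container is tipped by more than 0.6 rad (angle between any of jar, tin, bottle's own z axis and vertical above 0.6 rad).
It also fails if it takes over 134 s, if anything falls off the work surface, if the arm or the gripper's body presses on something with over 40 N, if the wrist force passes 120 N, or if a joint passes its speed limit or range.

### The arm

A 6-joint arm with a two-finger parallel gripper is mounted at the origin on the work surface. World frame = base frame: x ahead of the robot, y to its left, z up, the work surface at z = 0. Lengths are in m, angles in rad, forces in N, time in s.
With the tool pointing down it reaches from about 0.35 to 0.975 m from the base axis. Payload 4.9 kg.
Tool frame: the origin (TCP) lies on the front face of the gripper's body, between the roots of the fingers; the fingertips stand ctrl.finger_overhang ahead of it and the grasp point (between the pads) lies 54 mm ahead of it (ctrl.finger_overhang is the distance from the TCP to the fingertips, in m); z points along the fingers, y is the line along which they close (so a half turn about z gives the same grasp; the last joint's range is limited). The gripper opens to 85 mm and grips with 20 to 120 N. Pads are 22 mm wide; open, the fingers measure 114 mm over their backs; the gripper's body (76 mm by 85 mm) begins 54 mm behind the grasp point. The pads swing forward as they close: fully open they stand 13 mm farther back than shut.
Start: joints at [1.063, 0.053, 1.613, -0, 1.476, -0.119], TCP at [0.237, 0.578, 0.304] pointing down, gripper open.
Joint ranges: [-3.01, 3.01], [-1.01, 2.22], [0.06, 2.58], [-1.02, 4.17], [0.09, 2.62], [-3.14, 3.14]. Speed limits (rad/s): [2.57, 2.57, 3.14, 3.14, 3.14, 3.14].

### API

Orientations are given as a rotation vector (axis times angle).
In Python, from station import ctrl, vision gives the robot as it stands. The module is installed in compiled form; this text tells all that it offers.
- The arm moves only by the tool drive_tool, never from a script. Its argument "rows" is a list of rows, each a list of 2 entries, a list of its own where there are three numbers: the shift along the tool's x, y, z in m, then the turn about the tool's z in rad. A call has 1 to 10 rows; each row shifts and turns the commanded pose from where the row before left it, along the tool's axes as they then stand; what a row does not reach is not made up. A row lasts 1/10 s, in which the tool goes at most 50 mm and 8.59 degrees, less where a joint would pass 70% of its speed; a pose out of reach is approached as far as the arm can. A call with a gripper value outside its range is refused whole. "jaw" is the closure, from 0 (fully open) to 1 (shut), set as the call begins (left out, the last holds). The fingers move at their own pace and stop on an object; "grip_force" is the grip in N (left out, the last holds). Time passes only in rows, so rows that do not move let the fingers close. It gives the time, the measured TCP pose, the force, the opening and the grip force at its end, in the units of the state.
- ctrl.get_obs(): the state, without advancing time (a new reading comes with each control period).
- vision.get_image(name): name is "side" or "top"; returns a dict with "image" (420x560x3 uint8, blue, green, red), "vertical_fov" (degrees; the focal length in pixels is half the picture's height over the tangent of half this angle, whatever the lens; pixels are square), "cx", "cy" (the principal point, pixels), "dist_coeffs" ([k1, k2, p1, p2, k3] as OpenCV has them; the pictures are not rectified), "R" (3x3) and "t" (3): a world point X has camera coordinates R X + t. Camera axes: x right, y down, z forward; pixel columns grow to the right and rows downward; lengths in m; the calibration is good to about 2 mm. A picture is of the moment at which its call begins. There is no depth.
- ctrl.finish_job(): hands the job in; it is judged then, once.
The state is a dict: "t": time; "q": joint angles; "dq": joint speeds; "effort": joint torques, N m; "tool_pos": TCP position; "tool_rot": TCP orientation; "contact_force": force on the tool from outside, world axes, zero at the start; "wrist_torque": the same for the moment, N m; "opening": finger opening in m; "grip_force": force on a finger pad.
Only numpy, scipy, OpenCV 4.12 (cv2) and the standard library are available. Lean on these libraries where they do the work, as an engineer would, in place of code of your own. Each camera call takes 0.05 s, during which the arm holds its last target. There are 200 camera calls.

## Working session

There is one attempt and no reset: what is moved stays moved. The work goes in short steps, Python scripts to look and compute and a tool call to move; the robot and the scene stay as the last step left them, time stands still between calls to the robot, and variables do not carry over. Pictures are saved under pics/ and viewed, at most 14 in all, crops included, and the job is handed in when it is done.

Besides the shell and the picture viewer there is one more tool, called after "Call:" in YAML: its name, and indented under it one key for each argument. drive_tool: Moves the arm, as the interface text tells. Its arguments: {"type":"object","properties":{"rows":{"type":"array","items":{"type":"array"}},"jaw":{"type":"number"},"grip_force":{"type":"number"}},"required":["rows"]}

```bash
mkdir -p pics; python3 - <<'E'
from station import ctrl, vision
import cv2
o=ctrl.get_obs(); print(o, ctrl.finger_overhang)
for n in("top","side"):
    d=vision.get_image(n); cv2.imwrite(f"pics/{n}0.png",d["image"])
    print(n,{k:v for k,v in d.items() if k!="image"})
E
```

```text
{'t': 0.0, 'q': array([ 1.06301426e+00,  5.33759330e-02,  1.61430940e+00,  2.06785411e-05,
        1.47598500e+00, -1.18973118e-01]), 'dq': array([-0.00125088, -0.00067165, -0.00019908, -0.00068886,  0.00082104,
        0.00026431]), 'effort': array([-1.26541134e-03, -3.93674612e+01, -3.70178461e+01, -1.97927429e-04,
        7.06337829e-03,  1.52291909e-05]), 'tool_pos': array([0.23667638, 0.57794055, 0.30264183]), 'tool_rot': array([-0.60677522, -3.08176438,  0.00309406]), 'contact_force': array([ 0.53432696, -1.15861612,  0.07963782]), 'wrist_torque': array([-0.00997829,  0.02317281, -0.00621668]), 'grip_force': 0.0, 'opening': 0.08550361581901011} 0.0726
top {'vertical_fov': 52.44356953666363, 'cx': 283.97127510470057, 'cy': 211.91351691781395, 'dist_coeffs': array([-0.07624332,  0.        ,  0.        ,  0.        ,  0.        ]), 'R': array([[ 4.68251648e-02, -9.98902888e-01,  6.51094658e-04],
       [-9.76734750e-01, -4.59225368e-02, -2.09476368e-01],
       [ 2.09276449e-01,  9.17281869e-03, -9.77813493e-01]]), 't': array([-0.06254768,  0.54276838,  0.88952328])}
side {'vertical_fov': 53.4009166289284, 'cx': 275.4924137405895, 'cy': 211.39454724256174, 'dist_coeffs': array([-0.11339921,  0.        ,  0.        ,  0.        ,  0.        ]), 'R': array([[ 0.9081153 , -0.41804354,  0.02379483],
       [-0.2172603 , -0.51900936, -0.82669658],
       [ 0.35794491,  0.74556614, -0.56214461]]), 't': array([-0.53823656,  0.12152503,  0.65476221])}
```

View pics/top0.png

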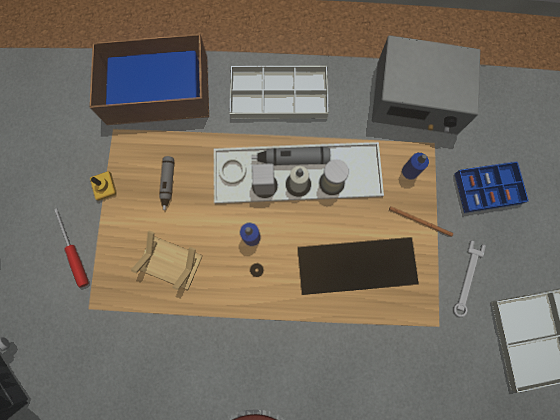

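View pics/side0.png

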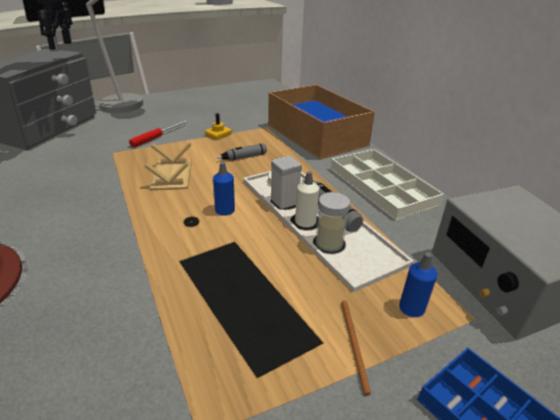

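The top view shows the tray at (298,173), with the tin (262,180), bottle (298,180) and jar (335,177) in it. The mat is at (358,265), the cradle at (170,262) and a blue look-alike bottle at (250,234). There are two candidates for the tool: the grey one at (293,157) in the tray and the smaller one at (167,180) on the bench. The one in the tray fits, because it is longer and lies behind the containers. I'll confirm that in crops.

```bash
python3 - <<'E'
import cv2
im=cv2.imread("pics/top0.png")
cv2.imwrite("pics/c1.png",cv2.resize(im[135:215,205:395],None,fx=4.2,fy=4.2,interpolation=cv2.INTER_CUBIC))
cv2.imwrite("pics/c2.png",cv2.resize(im[220:305,130:210],None,fx=7,fy=7,interpolation=cv2.INTER_CUBIC))
E
```

```text
(no output)
```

View pics/c1.png

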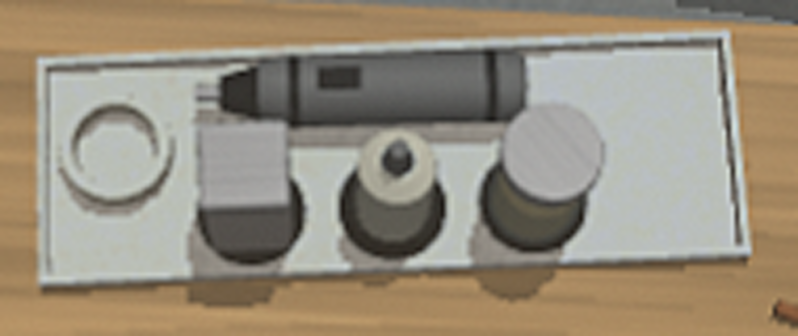

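View pics/c2.png

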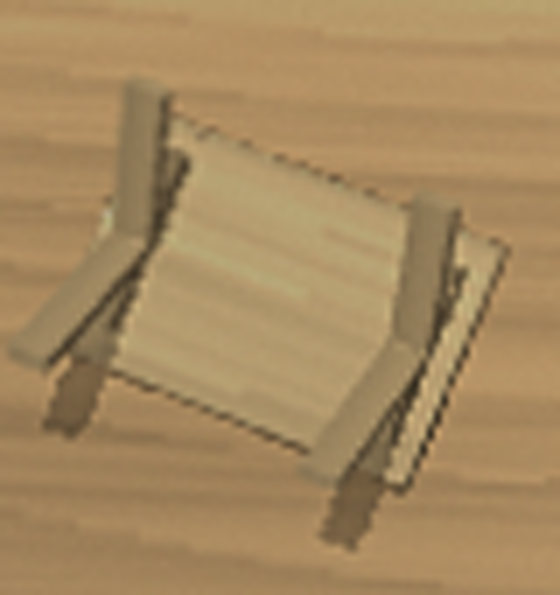

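The crop confirms it: the larger tool lies in the tray with its nose to the left (+y), barrel from u=245 to 525. From left to right the containers are tin, bottle and jar.

```bash
cat > h.py <<'E'
import numpy as np, cv2
from station import ctrl, vision
def cam(d):
    f=210/np.tan(np.radians(d["vertical_fov"])/2)
    return np.array([[f,0,d["cx"]],[0,f,d["cy"]],[0,0,1.]])
def world(d,pts,z):
    p=cv2.undistortPoints(np.array(pts,float).reshape(-1,1,2),cam(d),d["dist_coeffs"]).reshape(-1,2)
    r=np.c_[p,np.ones(len(p))]@d["R"]; c=-d["R"].T@d["t"]
    return (c+r*((z-c[2])/r[:,2])[:,None])
def proj(d,X):
    return cv2.projectPoints(np.array(X,float).reshape(-1,1,3),cv2.Rodrigues(d["R"])[0],d["t"],cam(d),d["dist_coeffs"])[0].reshape(-1,2)
E
cat > m.py <<'E'
from h import *
np.set_printoptions(precision=4,suppress=True)
d=vision.get_image("top")
A=lambda P:np.array(P)/4.2+[205,135]
B=lambda P:np.array(P)/7.+[130,220]
tr=world(d,A([(38,60),(727,35),(748,258),(40,287)]),.012)
print("tray",tr,tr.mean(0),[np.linalg.norm(tr[i]-tr[i-1]) for i in range(4)])
t=world(d,A([(198,122),(288,120),(290,206),(203,207)]),.098)
print("tin",t.mean(0),[np.linalg.norm(t[i]-t[i-1]) for i in range(4)])
print("bottle",world(d,A([(397,152)]),.114),"jar",world(d,A([(552,153)]),.099))
print("tool axis rear,front barrel, collet tip",world(d,A([(525,85),(255,93),(197,97)]),.024))
mt=world(d,[(298,246),(413,238),(418,283),(301,294)],.003)
print("mat",mt.mean(0),[np.linalg.norm(mt[i]-mt[i-1]) for i in range(4)],mt)
v=world(d,B([(147,88),(28,358),(437,200),(325,472)]),.061)
print("cr top",v,v.mean(0)); L=(v[0]+v[1])/2;R=(v[2]+v[3])/2; print(L-R,np.linalg.norm(L-R),np.linalg.norm(v[0]-v[1]))
w=world(d,B([(133,240),(403,345)]),.017);print("V",w,w.mean(0),w[0]-w[1])
b=world(d,B([(508,250),(403,490)]),.008);print("base",b,np.linalg.norm(b[0]-b[1]))
bl=world(d,[(250,229)],.11);print("blue",bl)
def frame(o,th,P): c,s=np.cos(th),np.sin(th); return np.array([[o[0]+c*x-s*y,o[1]+s*x+c*y,z] for x,y,z in P])
tc=tr.mean(0); e=tr[0]-tr[1]+tr[3]-tr[2]; th=np.arctan2(-e[0],e[1]); print("tray th",th)
print("spots +80,0,-80",frame(tc,th,[(-.029,.08,0),(-.029,0,0),(-.029,-.08,0),(.034,0,0)]))
em=mt[0]-mt[1]+mt[3]-mt[2]; print("mat th",np.arctan2(-em[0],em[1]))
print("cr th",np.arctan2(-(L-R)[0],(L-R)[1]))
E
python3 m.py
```

```text
tray [[ 0.7014  0.1393  0.012 ]
 [ 0.7357 -0.2569  0.012 ]
 [ 0.6031 -0.2684  0.012 ]
 [ 0.5678  0.127   0.012 ]] [ 0.652  -0.0648  0.012 ] [np.float64(0.13423715676504236), np.float64(0.39774113700725094), np.float64(0.133058244445242), np.float64(0.3970532480563209)]
tin [0.6184 0.0113 0.098 ] [np.float64(0.04590490477727505), np.float64(0.04671483673698642), np.float64(0.046340765916415096), np.float64(0.04465468281857565)]
bottle [[ 0.6232 -0.0665  0.114 ]] jar [[ 0.6313 -0.1469  0.099 ]]
tool axis rear,front barrel, collet tip [[ 0.6949 -0.1394  0.024 ]
 [ 0.6829  0.0127  0.024 ]
 [ 0.679   0.0453  0.024 ]]
mat [ 0.4399 -0.2122  0.003 ] [np.float64(0.10968183945973191), np.float64(0.26995714805971976), np.float64(0.10445042221035433), np.float64(0.26978678017609625)] [[ 0.4777 -0.0727  0.003 ]
 [ 0.5086 -0.3409  0.003 ]
 [ 0.4047 -0.3513  0.003 ]
 [ 0.3686 -0.084   0.003 ]]
cr top [[0.484  0.2538 0.061 ]
 [0.3976 0.2821 0.061 ]
 [0.4533 0.1586 0.061 ]
 [0.3679 0.1858 0.061 ]] [0.4257 0.2201 0.061 ]
[0.0302 0.0958 0.    ] 0.10045926188107361 0.09088830567441071
V [[0.4402 0.2673 0.017 ]
 [0.4108 0.1752 0.017 ]] [0.4255 0.2212 0.017 ] [0.0294 0.0921 0.    ]
base [[0.4441 0.1454 0.008 ]
 [0.3647 0.1731 0.008 ]] 0.0840924508367252
blue [[0.4943 0.0313 0.11  ]]
tray th 0.08777720703786608
spots +80,0,-80 [[ 0.6161  0.0124  0.    ]
 [ 0.6231 -0.0673  0.    ]
 [ 0.6301 -0.147   0.    ]
 [ 0.6859 -0.0618  0.    ]]
mat th 0.12434945681450596
cr th -0.30566393493032046
```

All sizes agree with the given dimensions. Each grasp will close along tray x, high enough to clear the tool.

Call:
drive_tool:
  rows:
    - [[0,0,0],0.137]
    - [[0,0,0],0.137]
    - [[0,0,0],0.137]
    - [[0,0,0],0.137]
    - [[0,0,0],0.137]
    - [[0,0,0],0.137]
    - [[0,0,0],0.137]
    - [[0,0,0],0.137]
  jaw: 0

```text
t: 0.95
tool_pos: [0.2368, 0.5782, 0.3034]
tool_rot: [2.13, 2.309, -0.001]
contact_force: [0.0, 0.2, 0.4]
opening: 0.0853
grip_force: 0.0
```

```bash
cat > go.py <<'E'
import sys
from h import *
from scipy.spatial.transform import Rotation as Ro
# go.py x y z [finger angle]: shift in tool axes, turn
a=[float(v) for v in sys.argv[1:]]
o=ctrl.get_obs(); R=Ro.from_rotvec(o["tool_rot"]).as_matrix()
ang=np.arctan2(R[1,1],R[0,1])
print("t",o["t"],"pos",o["tool_pos"].round(4),"ang",round(ang,4),"tilt",R[:,2].round(4),"open",round(o["opening"],4),"F",o["contact_force"].round(1),"q",o["q"].round(2))
print("shift",(R.T@(np.array(a[:3])-o["tool_pos"])).round(4),"turn",round(ang-a[3],4) if len(a)>3 else "")
E
python3 go.py .6165 .012 .26 .088; python3 -c "from station import ctrl;print(ctrl.finger_overhang)"
```

```text
t 0.95 pos [0.2368 0.5782 0.3034] ang 0.0804 tilt [-4.e-04 -8.e-04 -1.e+00] open 0.0853 F [0.  0.2 0.4] q [ 1.06  0.05  1.61 -0.    1.48  0.98]
shift [-0.5948  0.333   0.0437] turn -0.0076
0.0726
```

Call:
drive_tool:
  rows:
    - [[-0.03,0.017,0.002],-0.0076]
    - [[-0.03,0.017,0.002],0]
    - [[-0.03,0.017,0.002],0]
    - [[-0.03,0.017,0.002],0]
    - [[-0.03,0.017,0.002],0]
    - [[-0.03,0.017,0.002],0]
    - [[-0.03,0.017,0.002],0]
    - [[-0.03,0.017,0.002],0]
    - [[-0.03,0.017,0.002],0]
    - [[-0.03,0.017,0.002],0]

```text
t: 1.95
tool_pos: [0.4344, 0.2941, 0.2835]
tool_rot: [-2.115, -2.323, 0.001]
contact_force: [-0.4, 0.7, -0.0]
opening: 0.0853
grip_force: 0.0
```

Call:
drive_tool:
  rows:
    - [[-0.03,0.017,0.002],0]
    - [[-0.03,0.017,0.002],0]
    - [[-0.03,0.017,0.002],0]
    - [[-0.03,0.017,0.002],0]
    - [[-0.03,0.017,0.002],0]
    - [[-0.03,0.017,0.002],0]
    - [[-0.03,0.016,0.002],0]
    - [[-0.03,0.016,0.002],0]
    - [[-0.03,0.016,0.002],0]
    - [[0,0,0],0]

```text
t: 2.95
tool_pos: [0.6097, 0.0375, 0.265]
tool_rot: [2.12, 2.319, -0.002]
contact_force: [-0.1, 0.5, -0.7]
opening: 0.0854
grip_force: 0.0
```

```bash
python3 go.py .6165 .012 .131 .088
```

```text
t 2.95 pos [0.6097 0.0375 0.265 ] ang 0.0896 tilt [-7.e-04 -1.e-03 -1.e+00] open 0.0854 F [-0.1  0.5 -0.7] q [-0.06  0.05  1.68 -0.    1.41 -0.15]
shift [-0.0258  0.0046  0.1341] turn 0.0016
```

Call:
drive_tool:
  rows:
    - [[-0.026,0.0046,0.02],0]
    - [[0,0,0.03],0]
    - [[0,0,0.03],0]
    - [[0,0,0.03],0]
    - [[0,0,0.024],0]
    - [[0,0,0],0]

```text
t: 3.55
tool_pos: [0.6123, 0.016, 0.127]
tool_rot: [-2.11, -2.318, 0.009]
contact_force: [-0.4, -0.8, -0.6]
opening: 0.0856
grip_force: 0.0
```

```bash
python3 go.py .6165 .012 .131 .088; python3 -c "
from h import *
cv2.imwrite('pics/s1.png',cv2.resize(vision.get_image('side')['image'][110:290,200:420],None,fx=3,fy=3))"
```

```text
t 3.55 pos [0.6123 0.016  0.127 ] ang 0.094 tilt [-0.0092  0.0011 -1.    ] open 0.0856 F [-0.4 -0.8 -0.6] q [-0.1   0.2   1.77  0.    1.19 -0.19]
shift [-0.0044  0.0038 -0.004 ] turn 0.006
```

View pics/s1.png

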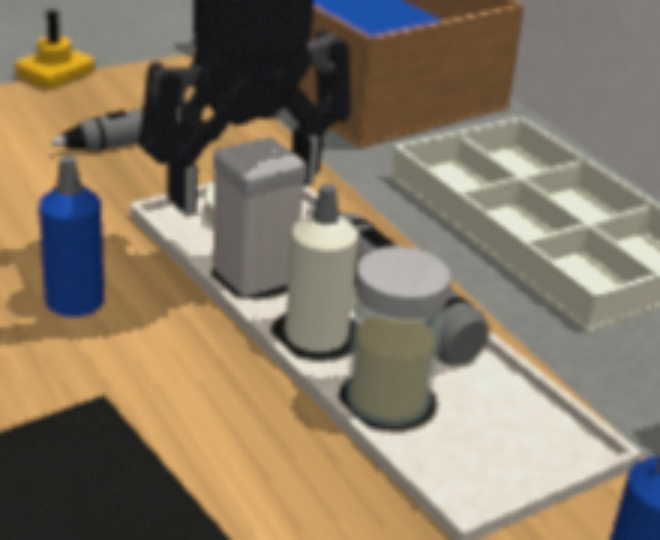

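The tin at crop (258,220) sits between the open fingers, and nothing else is touched. I'll close on it.

Call:
drive_tool:
  rows:
    - [[-0.003,0.003,-0.002],0]
    - [[0,0,0],0]
    - [[0,0,0],0]
    - [[0,0,0],0]
    - [[0,0,0],0]
    - [[0,0,0],0]
    - [[0,0,0],0]
    - [[0,0,0],0]
  jaw: 1
  grip_force: 40

```text
t: 4.4
tool_pos: [0.6201, 0.0123, 0.1364]
tool_rot: [2.113, 2.321, 0.003]
contact_force: [-1.0, 0.6, 5.8]
opening: 0.0454
grip_force: 41.8
```

```bash
python3 go.py .6165 .012 .131 .088;python3 -c "from station import ctrl;print(ctrl.finger_overhang)"
```

```text
t 4.4 pos [0.6201 0.0123 0.1364] ang 0.0936 tilt [ 3.7e-03 -5.0e-04 -1.0e+00] open 0.0454 F [-1.   0.6  5.8] q [-0.1   0.2   1.75 -0.    1.19 -0.19]
shift [ 0.0001 -0.0036  0.0054] turn 0.0056
0.0726
```

Call:
drive_tool:
  rows:
    - [[0,0,-0.02],0]
    - [[0,0,-0.04],0]
    - [[0,0,-0.04],0]
    - [[-0.01,-0.017,0],0]
    - [[-0.02,-0.033,0],0]
    - [[-0.02,-0.034,0],0]
    - [[-0.02,-0.034,0],0]
    - [[-0.02,-0.034,0],0]
    - [[-0.02,-0.034,0],0]
    - [[-0.0115,-0.0173,0],0]

```text
t: 5.4
tool_pos: [0.4254, -0.1283, 0.2332]
tool_rot: [-2.116, -2.321, 0.001]
contact_force: [-0.1, 0.6, -2.3]
opening: 0.0452
grip_force: 42.2
```

Call:
drive_tool:
  rows:
    - [[0,0,0],0]
    - [[0,0,0],0]
    - [[0,0,0],0]
    - [[0,0,0],0]

```text
t: 5.8
tool_pos: [0.4284, -0.127, 0.2339]
tool_rot: [-2.113, -2.324, -0.0]
contact_force: [0.7, -0.3, -1.4]
opening: 0.0461
grip_force: 42.3
```

```bash
python3 go.py .4293 -.1276 .136 .088
```

```text
t 5.8 pos [ 0.4284 -0.127   0.2339] ang 0.0949 tilt [-1.e-04  3.e-04 -1.e+00] open 0.0461 F [ 0.7 -0.3 -1.4] q [-0.46 -0.34  2.09  0.    1.4  -0.55]
shift [-0.0007  0.0009  0.0979] turn 0.0069
```

Call:
drive_tool:
  rows:
    - [[0,0,0.02],0]
    - [[0,0,0.03],0]
    - [[0,0,0.025],0]
    - [[0,0,0.012],0]
    - [[0,0,0.006],0]
    - [[0,0,0.003],0]
    - [[0,0,0],0]
    - [[0,0,0],0]
    - [[0,0,0],0]

```text
t: 6.7
tool_pos: [0.4284, -0.1279, 0.139]
tool_rot: [2.114, 2.321, 0.001]
contact_force: [0.5, -0.0, -1.9]
opening: 0.0453
grip_force: 42.2
```

Call:
drive_tool:
  rows:
    - [[0,0,0.002],0]
    - [[0,0,0.001],0]
    - [[0,0,0.001],0]
    - [[0,0,0],0]
    - [[0,0,0],0]

```text
t: 7.2
tool_pos: [0.4282, -0.1278, 0.1354]
tool_rot: [-2.115, -2.323, 0.0]
contact_force: [-4.1, 1.2, 8.3]
opening: 0.0457
grip_force: 43.3
```

Call:
drive_tool:
  rows:
    - [[0,0,0],0]
    - [[0,0,0],0]
    - [[0,0,0],0]
    - [[0,0,0],0]
    - [[0,0,-0.01],0]
    - [[0,0,-0.03],0]
    - [[0,0,-0.04],0]
    - [[0,0,-0.035],0]
  jaw: 0

```text
t: 8.0
tool_pos: [0.4277, -0.1275, 0.2512]
tool_rot: [2.114, 2.322, 0.0]
contact_force: [0.2, -0.3, -0.6]
opening: 0.0851
grip_force: 0.0
```

Call:
drive_tool:
  rows:
    - [[0.006,0.02,0],0]
    - [[0.006,0.035,0],0]
    - [[0.006,0.035,0],0]
    - [[0.006,0.035,0],0]
    - [[0.006,0.035,0],0]
    - [[0.006,0.025,0],0]
    - [[0.006,0.015,0],0]
    - [[0,0,0],0]
    - [[0,0,0],0]
    - [[0,0,0],0]

```text
t: 9.0
tool_pos: [0.6223, -0.0673, 0.2491]
tool_rot: [-2.115, -2.322, 0.0]
contact_force: [0.3, -0.7, -0.1]
opening: 0.0854
grip_force: 0.0
```

```bash
python3 go.py .6231 -.067 .122 .088
```

```text
t 9.0 pos [ 0.6223 -0.0673  0.2491] ang 0.0932 tilt [-3.e-04 -2.e-04 -1.e+00] open 0.0854 F [ 0.3 -0.7 -0.1] q [-0.23  0.09  1.66 -0.    1.39 -0.32]
shift [0.0003 0.0008 0.1271] turn 0.0052
```

Call:
drive_tool:
  rows:
    - [[0,0.001,0.03],0]
    - [[0,0,0.035],0]
    - [[0,0,0.035],0]
    - [[0,0,0.02],0]
    - [[0,0,0.006],0]
    - [[0,0,0],0]
    - [[0,0,0],0]

```text
t: 9.7
tool_pos: [0.6247, -0.0674, 0.1248]
tool_rot: [2.114, 2.321, 0.002]
contact_force: [0.7, -0.8, 1.3]
opening: 0.0856
grip_force: 0.0
```

Call:
drive_tool:
  rows:
    - [[0,0,0],0]
    - [[0,0,0],0]
    - [[0,0,0],0]
    - [[0,0,0],0]
    - [[0,0,0],0]
    - [[0,0,0],0]
    - [[0,0,0],0]
    - [[0,0,0],0]
  jaw: 1

```text
t: 10.5
tool_pos: [0.6248, -0.0671, 0.1241]
tool_rot: [2.114, 2.322, 0.002]
contact_force: [1.7, 0.4, 5.9]
opening: 0.0409
grip_force: 41.1
```

```bash
python3 go.py .4395 -.212 .122 .088
```

```text
t 10.5 pos [ 0.6248 -0.0671  0.1241] ang 0.0936 tilt [ 2.e-03 -4.e-04 -1.e+00] open 0.0409 F [1.7 0.4 5.9] q [-0.23  0.23  1.73  0.    1.18 -0.32]
shift [-0.127  -0.198   0.0018] turn 0.0056
```

Call:
drive_tool:
  rows:
    - [[0,0,-0.02],0]
    - [[0,0,-0.04],0]
    - [[0,0,-0.04],0]
    - [[-0.012,-0.02,0],0]
    - [[-0.02,-0.032,0],0]
    - [[-0.02,-0.032,0],0]
    - [[-0.02,-0.032,0],0]
    - [[-0.02,-0.032,0],0]
    - [[-0.02,-0.03,0],0]
    - [[-0.015,-0.02,0],0]

```text
t: 11.5
tool_pos: [0.4363, -0.2123, 0.2212]
tool_rot: [-2.114, -2.32, 0.002]
contact_force: [0.9, 0.6, -1.9]
opening: 0.041
grip_force: 41.1
```

Call:
drive_tool:
  rows:
    - [[0,0,0.01],0]
    - [[0,0,0.03],0]
    - [[0,0,0.03],0]
    - [[0,0,0.015],0]
    - [[0,0,0.01],0]
    - [[0,0,0.003],0]
    - [[0,0,0],0]
    - [[0,0,0],0]
    - [[0,0,0],0]

```text
t: 12.4
tool_pos: [0.4394, -0.2122, 0.126]
tool_rot: [2.113, 2.321, 0.001]
contact_force: [0.2, -0.4, -1.9]
opening: 0.0408
grip_force: 41.1
```

```bash
python3 go.py .4395 -.212 .1231 .088
```

```text
t 12.4 pos [ 0.4394 -0.2122  0.126 ] ang 0.0937 tilt [ 0.0019 -0.0012 -1.    ] open 0.0408 F [ 0.2 -0.4 -1.9] q [-0.6  -0.09  2.07  0.    1.16 -0.7 ]
shift [0.0002 0.0001 0.0029] turn 0.0057
```

Call:
drive_tool:
  rows:
    - [[0,0,0.002],0]
    - [[0,0,0.001],0]
    - [[0,0,0.001],0]
    - [[0,0,0],0]
    - [[0,0,0],0]

```text
t: 12.9
tool_pos: [0.4394, -0.2125, 0.123]
tool_rot: [2.114, 2.322, -0.0]
contact_force: [-2.7, 1.3, 8.8]
opening: 0.0411
grip_force: 41.4
```

Call:
drive_tool:
  rows:
    - [[0,0,0],0]
    - [[0,0,0],0]
    - [[0,0,0],0]
    - [[0,0,0],0]
    - [[0,0,-0.01],0]
    - [[0,0,-0.03],0]
    - [[0,0,-0.04],0]
    - [[0,0,-0.04],0]
  jaw: 0

```text
t: 13.7
tool_pos: [0.4383, -0.2116, 0.2424]
tool_rot: [-2.115, -2.322, 0.0]
contact_force: [0.5, 0.6, -0.1]
opening: 0.0854
grip_force: 0.0
```

Call:
drive_tool:
  rows:
    - [[0.007,0.02,0],0]
    - [[0.007,0.035,0],0]
    - [[0.007,0.035,0],0]
    - [[0.007,0.035,0],0]
    - [[0.007,0.035,0],0]
    - [[0.007,0.025,0],0]
    - [[0.005,0.011,0],0]
    - [[0,0,0],0]
    - [[0,0,0],0]
    - [[0,0,0],0]

```text
t: 14.7
tool_pos: [0.6285, -0.1472, 0.241]
tool_rot: [-2.116, -2.322, 0.001]
contact_force: [-0.8, 0.3, 0.8]
opening: 0.0854
grip_force: 0.0
```

```bash
python3 go.py .6303 -.147 .132 .088
```

```text
t 14.7 pos [ 0.6285 -0.1472  0.241 ] ang 0.0928 tilt [-5.e-04 -1.e-04 -1.e+00] open 0.0854 F [-0.8  0.3  0.8] q [-0.35  0.14  1.62 -0.    1.38 -0.44]
shift [1.00e-04 1.90e-03 1.09e-01] turn 0.0048
```

Call:
drive_tool:
  rows:
    - [[0,0.002,0.03],0]
    - [[0,0,0.035],0]
    - [[0,0,0.03],0]
    - [[0,0,0.015],0]
    - [[0,0,0.004],0]
    - [[0,0,0],0]
    - [[0,0,0],0]

```text
t: 15.4
tool_pos: [0.6325, -0.1471, 0.1291]
tool_rot: [2.113, 2.32, 0.002]
contact_force: [-1.5, -1.2, 0.1]
opening: 0.0854
grip_force: 0.0
```

Call:
drive_tool:
  rows:
    - [[0,0,0],0]
    - [[0,0,0],0]
    - [[0,0,0],0]
    - [[0,0,0],0]
    - [[0,0,0],0]
    - [[0,0,0],0]
    - [[0,0,0],0]
    - [[0,0,0],0]
  jaw: 1

```text
t: 16.2
tool_pos: [0.6323, -0.1469, 0.1285]
tool_rot: [2.114, 2.322, 0.001]
contact_force: [-0.9, 0.3, 6.9]
opening: 0.0525
grip_force: 41.2
```

```bash
python3 go.py .4497 -.2964 .128 .088
```

```text
t 16.2 pos [ 0.6323 -0.1469  0.1285] ang 0.0938 tilt [ 2.e-03 -9.e-04 -1.e+00] open 0.0525 F [-0.9  0.3  6.9] q [-0.34  0.27  1.68 -0.    1.19 -0.44]
shift [-0.1318 -0.1958  0.0002] turn 0.0058
```

Call:
drive_tool:
  rows:
    - [[0,0,-0.02],0]
    - [[0,0,-0.04],0]
    - [[0,0,-0.04],0]
    - [[-0.012,-0.02,0],0]
    - [[-0.022,-0.032,0],0]
    - [[-0.022,-0.032,0],0]
    - [[-0.022,-0.032,0],0]
    - [[-0.022,-0.032,0],0]
    - [[-0.02,-0.03,0],0]
    - [[-0.012,-0.018,0],0]

```text
t: 17.2
tool_pos: [0.4464, -0.2972, 0.2258]
tool_rot: [-2.116, -2.32, 0.001]
contact_force: [0.5, -0.7, -1.7]
opening: 0.0527
grip_force: 42.7
```

Call:
drive_tool:
  rows:
    - [[0,0,0.01],0]
    - [[0,0,0.03],0]
    - [[0,0,0.03],0]
    - [[0,0,0.015],0]
    - [[0,0,0.01],0]
    - [[0,0,0.004],0]
    - [[0,0,0.001],0]
    - [[0,0,0],0]
    - [[0,0,0],0]

```text
t: 18.1
tool_pos: [0.4492, -0.2967, 0.1279]
tool_rot: [2.114, 2.322, 0.0]
contact_force: [0.2, -1.0, -1.8]
opening: 0.0532
grip_force: 42.7
```

```bash
python3 go.py .4497 -.2964 .1275 .088
```

```text
t 18.1 pos [ 0.4492 -0.2967  0.1279] ang 0.0937 tilt [ 0.0016 -0.0012 -1.    ] open 0.0532 F [ 0.2 -1.  -1.8] q [-0.72  0.03  1.95  0.    1.16 -0.82]
shift [0.0002 0.0005 0.0004] turn 0.0057
```

Call:
drive_tool:
  rows:
    - [[0,0,0.001],0]
    - [[0,0,0.0007],0]
    - [[0,0,0],0]
    - [[0,0,0],0]

```text
t: 18.5
tool_pos: [0.4495, -0.2972, 0.1274]
tool_rot: [2.113, 2.321, -0.001]
contact_force: [-1.5, 1.6, 6.0]
opening: 0.0529
grip_force: 43.1
```

Call:
drive_tool:
  rows:
    - [[0,0,0],0]
    - [[0,0,0],0]
    - [[0,0,0],0]
    - [[0,0,0],0]
    - [[0,0,-0.01],0]
    - [[0,0,-0.03],0]
    - [[0,0,-0.04],0]
    - [[0,0,-0.04],0]
  jaw: 0

```text
t: 19.3
tool_pos: [0.4483, -0.296, 0.2466]
tool_rot: [-2.114, -2.322, -0.0]
contact_force: [0.7, -0.8, 0.8]
opening: 0.0856
grip_force: 0.0
```

Call:
drive_tool:
  rows:
    - [[0.013,0.02,0],0]
    - [[0.025,0.03,0],0]
    - [[0.025,0.03,0],0]
    - [[0.025,0.03,0],0]
    - [[0.025,0.03,0],0]
    - [[0.025,0.03,0],0]
    - [[0.025,0.03,0],0]
    - [[0.025,0.03,0],0]
    - [[0.017,0.02,0],0]
    - [[0.007,0.009,0],0]
  jaw: 0.3

```text
t: 20.3
tool_pos: [0.6879, -0.0591, 0.2457]
tool_rot: [2.112, 2.325, 0.001]
contact_force: [0.5, -0.0, 0.2]
opening: 0.0593
grip_force: 0.0
```

```bash
python3 go.py .687 -.062 .088 .08; python3 -c "
from h import *
d=vision.get_image('top');cv2.imwrite('pics/t2.png',cv2.resize(d['image'][130:310,130:430],None,fx=2.6,fy=2.6,interpolation=cv2.INTER_CUBIC))"
```

```text
t 20.3 pos [ 0.6879 -0.0591  0.2457] ang 0.0959 tilt [ 6.e-04  2.e-04 -1.e+00] open 0.0593 F [ 0.5 -0.   0.2] q [-0.19  0.24  1.5   0.    1.4  -0.29]
shift [-0.0028 -0.0013  0.1577] turn 0.0159
```

View pics/t2.png

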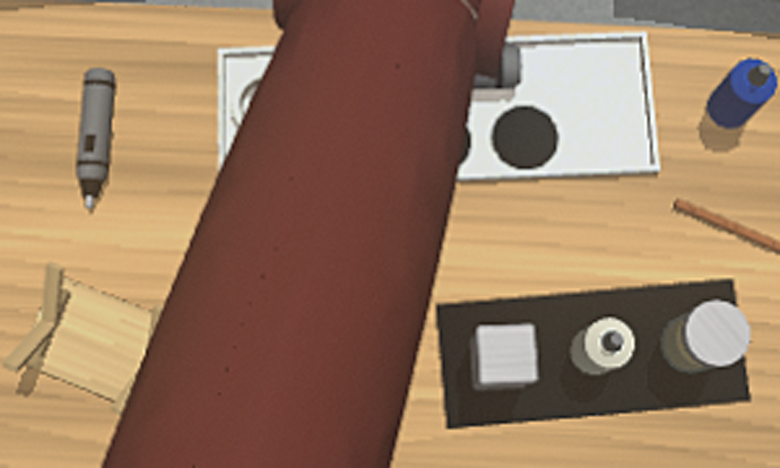

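The crop shows the tin (505,355), bottle (605,345) and jar (710,335) all upright on the mat. Next, the tool.

Call:
drive_tool:
  rows:
    - [[-0.003,-0.001,0.03],0.014]
    - [[0,0,0.04],0]
    - [[0,0,0.04],0]
    - [[0,0,0.025],0]
    - [[0,0,0.01],0]
    - [[0,0,0.004],0]
    - [[0,0,0],0]
    - [[0,0,0],0]
    - [[0,0,0],0]

```text
t: 21.25
tool_pos: [0.6872, -0.0644, 0.0985]
tool_rot: [2.129, 2.306, 0.003]
contact_force: [0.3, 0.4, 0.2]
opening: 0.0599
grip_force: 0.0
```

```bash
python3 go.py .687 -.062 .09 .08; python3 -c "
from h import *
d=vision.get_image('side');cv2.imwrite('pics/s2.png',cv2.resize(d['image'][110:290,220:420],None,fx=3.3,fy=3.3,interpolation=cv2.INTER_CUBIC))"
```

```text
t 21.25 pos [ 0.6872 -0.0644  0.0985] ang 0.0796 tilt [ 3.4e-03 -7.0e-04 -1.0e+00] open 0.0599 F [0.3 0.4 0.2] q [-0.2   0.39  1.58 -0.    1.16 -0.28]
shift [0.0024 0.     0.0085] turn -0.0004
```

View pics/s2.png

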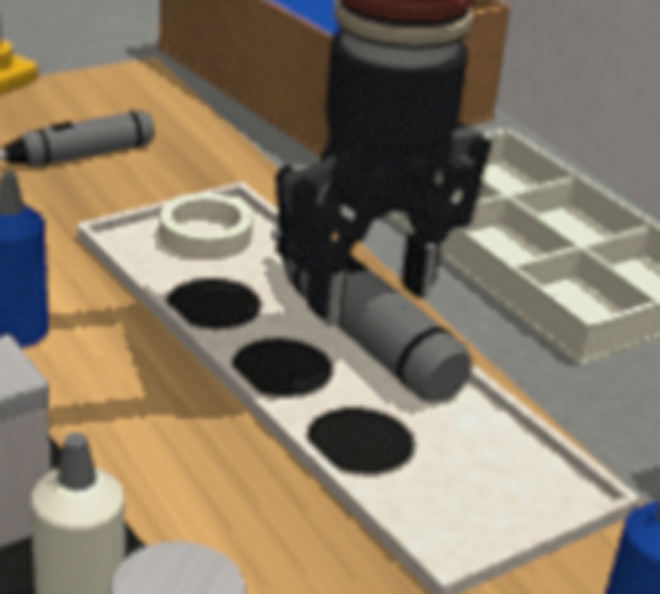

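The fingers straddle the barrel at crop (370,290), and all three spots are now visible at (213,303), (282,366) and (361,440).

Call:
drive_tool:
  rows:
    - [[0.0015,0,0.004],0]
    - [[0,0,0.0035],0]
    - [[0,0,0],0]
    - [[0,0,0],0]

```text
t: 21.7
tool_pos: [0.6856, -0.0625, 0.0882]
tool_rot: [-2.131, -2.308, 0.001]
contact_force: [-0.4, 0.1, -0.2]
opening: 0.0597
grip_force: 0.0
```

Call:
drive_tool:
  rows:
    - [[0,0,0],0]
    - [[0,0,0],0]
    - [[0,0,0],0]
    - [[0,0,0],0]
    - [[0,0,0],0]
    - [[0,0,0],0]
    - [[0,0,0],0]
  jaw: 1
  grip_force: 70

```text
t: 22.4
tool_pos: [0.6867, -0.0627, 0.0898]
tool_rot: [2.13, 2.307, 0.002]
contact_force: [3.0, 0.1, 5.8]
opening: 0.0378
grip_force: 73.9
```

```bash
python3 go.py .4256 .2205 .15 -.306; python3 -c "
from h import *
d=vision.get_image('side');print(world(d,[(284.5,201.8),(305.5,220.9),(329.4,243.3)],.004).round(4)); print(world(vision.get_image('top'),[(331.9,182.7)],.004))"
```

```text
t 22.4 pos [ 0.6867 -0.0627  0.0898] ang 0.0796 tilt [ 2.4e-03 -3.0e-04 -1.0e+00] open 0.0378 F [3.  0.1 5.8] q [-0.2   0.4   1.59  0.    1.15 -0.28]
shift [ 0.3031 -0.2376 -0.0609] turn 0.3856
[[ 0.6173  0.0083  0.004 ]
 [ 0.6255 -0.0702  0.004 ]
 [ 0.6327 -0.1503  0.004 ]]
[[ 0.63319464 -0.14750632  0.004     ]]
```

Call:
drive_tool:
  rows:
    - [[0,0,-0.01],0]
    - [[0,0,-0.03],0]
    - [[0,0,-0.04],0]
    - [[0,0,-0.04],0]
    - [[0,0,-0.02],0]
    - [[0,0,0],0.0956]
    - [[0,0,0],0.1]
    - [[0,0,0],0.1]
    - [[0,0,0],0.09]

```text
t: 23.4
tool_pos: [0.6838, -0.0625, 0.2257]
tool_rot: [-2.534, -1.849, 0.008]
contact_force: [0.0, 0.1, -4.7]
opening: 0.0384
grip_force: 72.9
```

Call:
drive_tool:
  rows:
    - [[0.01,-0.015,0],0]
    - [[0.02,-0.036,0],0]
    - [[0.022,-0.037,0],0]
    - [[0.022,-0.038,0],0]
    - [[0.022,-0.038,0],0]
    - [[0.022,-0.038,0],0]
    - [[0.022,-0.038,0],0]
    - [[0.022,-0.038,0],0]
    - [[0.019,-0.034,0],0]
    - [[0.01,-0.022,0],0]

```text
t: 24.4
tool_pos: [0.4212, 0.2209, 0.2261]
tool_rot: [-2.531, -1.858, 0.01]
contact_force: [0.5, 0.4, -4.2]
opening: 0.0382
grip_force: 72.9
```

Call:
drive_tool:
  rows:
    - [[0,0,0],0]
    - [[0,0,0],0]
    - [[0,0,0],0]
    - [[0,0,0],0]

```text
t: 24.8
tool_pos: [0.4253, 0.2193, 0.2283]
tool_rot: [-2.535, -1.855, 0.002]
contact_force: [0.3, 0.2, -4.2]
opening: 0.0379
grip_force: 72.9
```

```bash
python3 go.py .4256 .2205 .15 -.306; python3 -c "
from h import *
d=vision.get_image('side');cv2.imwrite('pics/s3.png',cv2.resize(d['image'][80:240,80:280],None,fx=3.7,fy=3.7,interpolation=cv2.INTER_CUBIC))"
```

```text
t 24.8 pos [0.4253 0.2193 0.2283] ang -0.3074 tilt [-1.1e-03 -7.0e-04 -1.0e+00] open 0.0379 F [ 0.3  0.2 -4.2] q [ 0.32 -0.25  2.02 -0.    1.37  0.63]
shift [0.0013 0.     0.0783] turn -0.0014
```

View pics/s3.png

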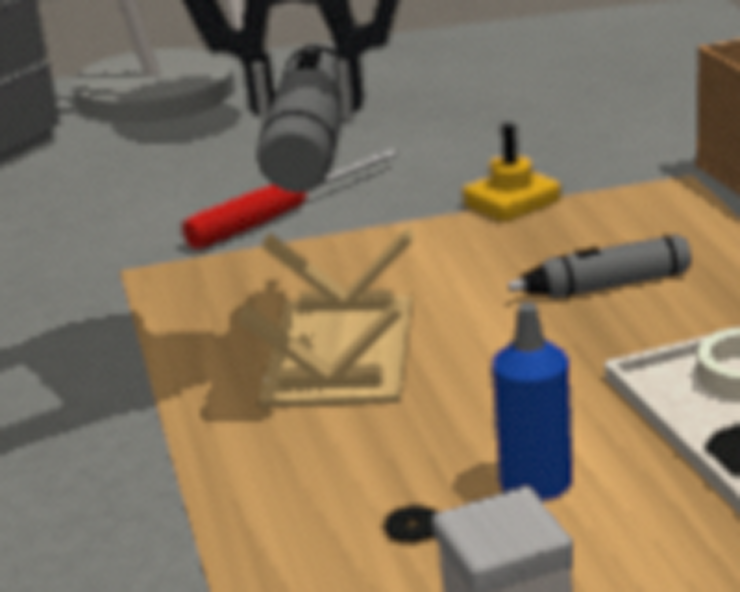

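The tool hangs level and lined up with the cradle at crop (335,335), so I'll lower it.

Call:
drive_tool:
  rows:
    - [[0.0025,0,0.015],0]
    - [[0,0,0.03],0]
    - [[0,0,0.03],0]
    - [[0,0,0.015],0]
    - [[0,0,0.01],0]
    - [[0,0,0.006],0]
    - [[0,0,0.005],0]
    - [[0,0,0],0]
    - [[0,0,0],0]
    - [[0,0,0],0]

```text
t: 25.85
tool_pos: [0.4263, 0.2227, 0.1186]
tool_rot: [2.534, 1.857, 0.003]
contact_force: [-0.9, 0.1, -4.7]
opening: 0.0384
grip_force: 72.8
```

```bash
python3 go.py .4256 .2205 .1108 -.306
```

```text
t 25.85 pos [0.4263 0.2227 0.1186] ang -0.306 tilt [ 1.8e-03  6.0e-04 -1.0e+00] open 0.0384 F [-0.9  0.1 -4.7] q [ 0.33 -0.1   2.09  0.    1.15  0.63]
shift [-0.0023  0.      0.0078] turn 0.0
```

Call:
drive_tool:
  rows:
    - [[0,0,0.003],0]
    - [[0,0,0.002],0]
    - [[0,0,0.0015],0]
    - [[0,0,0],0]
    - [[0,0,0],0]

```text
t: 26.35
tool_pos: [0.4264, 0.2226, 0.1118]
tool_rot: [2.534, 1.856, 0.003]
contact_force: [2.4, -0.5, -0.6]
opening: 0.0382
grip_force: 73.3
```

Call:
drive_tool:
  rows:
    - [[0,0,0.001],0]
    - [[0,0,0],0]
    - [[0,0,0],0]

```text
t: 26.65
tool_pos: [0.4266, 0.2226, 0.1113]
tool_rot: [2.533, 1.856, 0.003]
contact_force: [1.1, -2.8, 5.6]
opening: 0.0382
grip_force: 73.9
```

Call:
drive_tool:
  rows:
    - [[0,0,0],0]
    - [[0,0,0],0]
    - [[0,0,0],0]
    - [[0,0,0],0]
    - [[0,0,-0.01],0]
    - [[0,0,-0.03],0]
    - [[0,0,-0.04],0]
    - [[0,0,-0.04],0]
    - [[0,0,-0.02],0]
  jaw: 0

```text
t: 27.55
tool_pos: [0.4269, 0.223, 0.2554]
tool_rot: [2.532, 1.856, 0.01]
contact_force: [0.5, 0.7, -0.0]
opening: 0.085
grip_force: 0.0
```

Call:
drive_tool:
  rows:
    - [[-0.02,-0.01,0],-0.1]
    - [[-0.03,0,0],-0.1]
    - [[-0.04,0,0],-0.1]
    - [[-0.04,0,0],-0.1]
    - [[-0.04,0,0],0]
    - [[-0.04,0,0],0]
    - [[-0.04,0,0],0]
    - [[-0.04,0,0],0]
    - [[-0.02,0,0],0]
    - [[0,0,0],0]

```text
t: 28.55
tool_pos: [0.4165, -0.0839, 0.251]
tool_rot: [2.119, 2.318, 0.0]
contact_force: [-0.3, 0.8, 0.2]
opening: 0.0856
grip_force: 0.0
```

```bash
python3 go.py .4290 -.1276 .1355 .088; python3 -c "
from h import *
d=vision.get_image('top');cv2.imwrite('pics/t3.png',cv2.resize(d['image'][215:305,120:220],None,fx=6,fy=6,interpolation=cv2.INTER_CUBIC))"
```

```text
t 28.55 pos [ 0.4165 -0.0839  0.251 ] ang 0.0899 tilt [ 7.e-04 -6.e-04 -1.e+00] open 0.0856 F [-0.3  0.8  0.2] q [-0.37 -0.42  2.12 -0.    1.45 -0.46]
shift [-0.0445  0.0085  0.1156] turn 0.0019
```

View pics/t3.png

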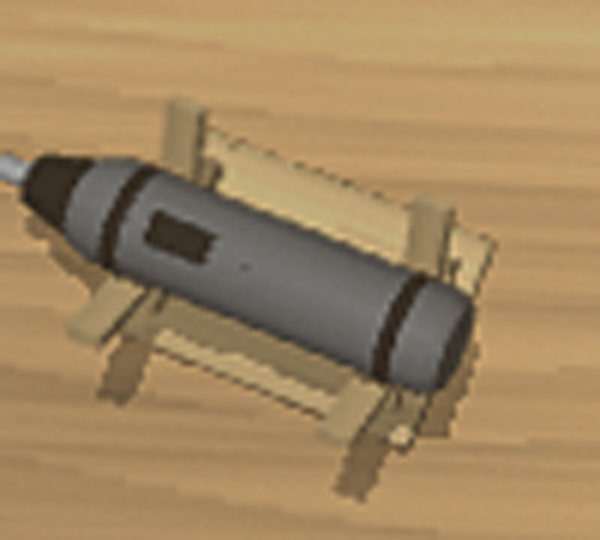

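The tool lies in both V-rests: rear end about (458,342), front end of the barrel about (78,205), nose tip off to the left. I'll check how well it is centred.

```bash
python3 - <<'E'
from h import *
d=vision.get_image("top")
B=lambda P:np.array(P)/6.+[120,215]
w=world(d,B([(456,338),(78,205)]),.05); print(w,w.mean(0),np.linalg.norm(w[0]-w[1]))
w=world(d,B([(397,328),(128,218)]),.06); print("bands",w.mean(0))
c=np.array([.4256,.2205,.045]);u=np.array([np.sin(.306),np.cos(.306),0])
X=[c+u*s*.075 for s in(-1,1)]+[c+u*.111]
print((proj(d,X)-[120,215])*6)
E
```

```text
[[0.40511059 0.148754   0.05      ]
 [0.4464814  0.29388172 0.05      ]] [0.425796   0.22131786 0.05      ] 0.15090924487456123
bands [0.42429428 0.21973616 0.06      ]
[[457.63588413 344.73597286]
 [ 88.03353608 202.36191139]
 [  1.71540658 168.79119916]]
```

The tool is centred to about 2 mm. Now the tin goes back.

Call:
drive_tool:
  rows:
    - [[-0.025,0.005,0],-0.004]
    - [[-0.0195,0.0035,0.01],0]
    - [[0,0,0.035],0]
    - [[0,0,0.035],0]
    - [[0,0,0.02],0]
    - [[0,0,0.01],0]
    - [[0,0,0.005],0]
    - [[0,0,0],0]
    - [[0,0,0],0]

```text
t: 29.55
tool_pos: [0.43, -0.1255, 0.1366]
tool_rot: [2.108, 2.326, 0.001]
contact_force: [-0.4, 0.1, -0.3]
opening: 0.0856
grip_force: 0.0
```

Call:
drive_tool:
  rows:
    - [[0,0,0],0]
    - [[0,0,0],0]
    - [[0,0,0],0]
    - [[0,0,0],0]
    - [[0,0,0],0]
    - [[0,0,0],0]
    - [[0,0,0],0]
    - [[0,0,0],0]
  jaw: 1
  grip_force: 40

```text
t: 30.35
tool_pos: [0.4293, -0.1257, 0.1359]
tool_rot: [2.11, 2.327, -0.001]
contact_force: [-3.6, 0.2, 5.9]
opening: 0.0457
grip_force: 43.4
```

```bash
python3 go.py .6170 .0115 .1365 .092
```

```text
t 30.35 pos [ 0.4293 -0.1257  0.1359] ang 0.098 tilt [-1.e-04 -5.e-04 -1.e+00] open 0.0457 F [-3.6  0.2  5.9] q [-0.45 -0.22  2.16 -0.    1.2  -0.55]
shift [ 0.1181  0.2002 -0.0006] turn 0.006
```

Call:
drive_tool:
  rows:
    - [[0,0,-0.02],0]
    - [[0,0,-0.04],0]
    - [[0,0,-0.04],0]
    - [[0.012,0.02,0],0.006]
    - [[0.02,0.034,0],0]
    - [[0.02,0.034,0],0]
    - [[0.02,0.034,0],0]
    - [[0.02,0.034,0],0]
    - [[0.018,0.03,0],0]
    - [[0.01,0.014,0],0]

```text
t: 31.35
tool_pos: [0.6186, 0.0144, 0.2339]
tool_rot: [-2.115, -2.322, -0.0]
contact_force: [-0.3, -0.1, -1.7]
opening: 0.0454
grip_force: 42.9
```

Call:
drive_tool:
  rows:
    - [[0,0,0.01],0]
    - [[0,0,0.03],0]
    - [[0,0,0.03],0]
    - [[0,0,0.015],0]
    - [[0,0,0.008],0]
    - [[0,0,0.002],0]
    - [[0,0,0],0]
    - [[0,0,0],0]
    - [[0,0,0],0]

```text
t: 32.25
tool_pos: [0.618, 0.0125, 0.1418]
tool_rot: [2.115, 2.32, 0.003]
contact_force: [0.3, 0.8, -2.2]
opening: 0.0457
grip_force: 42.8
```

```bash
python3 go.py .6168 .0135 .1365 .092
```

```text
t 32.25 pos [0.618  0.0125 0.1418] ang 0.092 tilt [ 2.7e-03 -3.0e-04 -1.0e+00] open 0.0457 F [ 0.3  0.8 -2.2] q [-0.1   0.18  1.75 -0.    1.2  -0.19]
shift [ 0.0011 -0.0012  0.0053] turn -0.0
```

Contact is expected at z = 0.1364, so I'll lower onto it.

Call:
drive_tool:
  rows:
    - [[0.001,-0.001,0.002],0]
    - [[0,0,0.002],0]
    - [[0,0,0.001],0]
    - [[0,0,0.0005],0]
    - [[0,0,0],0]
    - [[0,0,0],0]

```text
t: 32.85
tool_pos: [0.6163, 0.0136, 0.1369]
tool_rot: [-2.116, -2.321, 0.001]
contact_force: [-4.6, 0.9, 7.8]
opening: 0.0455
grip_force: 41.9
```

Call:
drive_tool:
  rows:
    - [[0,0,0],0]
    - [[0,0,0],0]
    - [[0,0,0],0]
    - [[0,0,0],0]
    - [[0,0,-0.01],0]
    - [[0,0,-0.03],0]
    - [[0,0,-0.04],0]
    - [[0,0,-0.03],0]
  jaw: 0

```text
t: 33.65
tool_pos: [0.6166, 0.0135, 0.2478]
tool_rot: [2.115, 2.32, 0.002]
contact_force: [0.6, -0.6, 0.5]
opening: 0.0855
grip_force: 0.0
```

Call:
drive_tool:
  rows:
    - [[-0.015,-0.015,0],0]
    - [[-0.03,-0.03,0],0]
    - [[-0.03,-0.03,0],0]
    - [[-0.03,-0.03,0],0]
    - [[-0.03,-0.03,0],0]
    - [[-0.03,-0.03,0],0]
    - [[-0.03,-0.02,0],0]
    - [[-0.014,-0.012,0],0]
    - [[0,0,0],0]
    - [[0,0,0],0]

```text
t: 34.65
tool_pos: [0.4392, -0.2128, 0.2453]
tool_rot: [2.117, 2.32, 0.001]
contact_force: [0.1, 1.2, -0.2]
opening: 0.0857
grip_force: 0.0
```

```bash
python3 go.py .4394 -.2123 .1235 .092
```

```text
t 34.65 pos [ 0.4392 -0.2128  0.2453] ang 0.0911 tilt [ 1.e-03 -1.e-04 -1.e+00] open 0.0857 F [ 0.1  1.2 -0.2] q [-0.6  -0.24  1.99  0.    1.4  -0.7 ]
shift [5.000e-04 1.000e-04 1.218e-01] turn -0.0009
```

Call:
drive_tool:
  rows:
    - [[0.0005,0,0.02],0]
    - [[0,0,0.035],0]
    - [[0,0,0.035],0]
    - [[0,0,0.02],0]
    - [[0,0,0.01],0]
    - [[0,0,0],0]
    - [[0,0,0],0]
    - [[0,0,0],0]

```text
t: 35.45
tool_pos: [0.4402, -0.2127, 0.1265]
tool_rot: [2.114, 2.319, 0.001]
contact_force: [-0.4, 0.3, 0.2]
opening: 0.0857
grip_force: 0.0
```

Call:
drive_tool:
  rows:
    - [[0,0,0],0]
    - [[0,0,0],0]
    - [[0,0,0],0]
    - [[0,0,0],0]
    - [[0,0,0],0]
    - [[0,0,0],0]
    - [[0,0,0],0]
    - [[0,0,0],0]
  jaw: 1

```text
t: 36.25
tool_pos: [0.4395, -0.2125, 0.1254]
tool_rot: [2.116, 2.32, 0.0]
contact_force: [0.1, 0.2, 5.0]
opening: 0.0405
grip_force: 40.6
```

```bash
python3 go.py .6238 -.0675 .1245 .092
```

```text
t 36.25 pos [ 0.4395 -0.2125  0.1254] ang 0.092 tilt [ 1.1e-03 -7.0e-04 -1.0e+00] open 0.0405 F [0.1 0.2 5. ] q [-0.6  -0.09  2.07  0.    1.16 -0.69]
shift [0.1275 0.1968 0.001 ] turn 0.0
```

Call:
drive_tool:
  rows:
    - [[0,0,-0.02],0]
    - [[0,0,-0.04],0]
    - [[0,0,-0.04],0]
    - [[0.012,0.02,0],0]
    - [[0.021,0.034,0],0]
    - [[0.021,0.034,0],0]
    - [[0.021,0.034,0],0]
    - [[0.021,0.034,0],0]
    - [[0.02,0.027,0],0]
    - [[0.0115,0.0138,0],0]

```text
t: 37.25
tool_pos: [0.6239, -0.0654, 0.2227]
tool_rot: [-2.113, -2.321, 0.002]
contact_force: [0.2, 0.2, -1.9]
opening: 0.0408
grip_force: 41.3
```

Call:
drive_tool:
  rows:
    - [[0,0,0.01],0]
    - [[0,0,0.03],0]
    - [[0,0,0.03],0]
    - [[0,0,0.015],0]
    - [[0,0,0.008],0]
    - [[0,0,0.002],0]
    - [[0,0,0],0]
    - [[0,0,0],0]
    - [[0,0,0],0]

```text
t: 38.15
tool_pos: [0.6242, -0.0674, 0.1313]
tool_rot: [2.115, 2.32, 0.002]
contact_force: [0.9, 0.5, -1.7]
opening: 0.0408
grip_force: 41.2
```

```bash
python3 go.py .6238 -.0675 .1264 .092
```

```text
t 38.15 pos [ 0.6242 -0.0674  0.1313] ang 0.092 tilt [ 2.5e-03 -6.0e-04 -1.0e+00] open 0.0408 F [ 0.9  0.5 -1.7] q [-0.23  0.22  1.73 -0.    1.19 -0.32]
shift [-0.     -0.0004  0.0049] turn 0.0
```

Call:
drive_tool:
  rows:
    - [[0,0,0.002],0]
    - [[0,0,0.002],0]
    - [[0,0,0.001],0]
    - [[0,0,0.0005],0]
    - [[0,0,0],0]
    - [[0,0,0],0]

```text
t: 38.75
tool_pos: [0.6239, -0.0673, 0.1263]
tool_rot: [2.116, 2.321, 0.0]
contact_force: [-3.4, 1.1, 7.2]
opening: 0.041
grip_force: 41.8
```

Call:
drive_tool:
  rows:
    - [[0,0,0],0]
    - [[0,0,0],0]
    - [[0,0,0],0]
    - [[0,0,0],0]
    - [[0,0,-0.01],0]
    - [[0,0,-0.03],0]
    - [[0,0,-0.04],0]
    - [[0,0,-0.04],0]
  jaw: 0

```text
t: 39.55
tool_pos: [0.623, -0.0671, 0.2456]
tool_rot: [-2.116, -2.321, 0.001]
contact_force: [1.1, -0.0, 0.2]
opening: 0.0856
grip_force: 0.0
```

Call:
drive_tool:
  rows:
    - [[-0.015,-0.015,0],0]
    - [[-0.03,-0.03,0],0]
    - [[-0.03,-0.03,0],0]
    - [[-0.03,-0.03,0],0]
    - [[-0.03,-0.03,0],0]
    - [[-0.03,-0.03,0],0]
    - [[-0.03,-0.02,0],0]
    - [[-0.0177,-0.01,0],0]
    - [[0,0,0],0]
    - [[0,0,0],0]

```text
t: 40.55
tool_pos: [0.4487, -0.2969, 0.2447]
tool_rot: [2.118, 2.32, 0.001]
contact_force: [0.2, -1.0, -0.7]
opening: 0.0853
grip_force: 0.0
```

```bash
python3 go.py .4493 -.2970 .1285 .092
```

```text
t 40.55 pos [ 0.4487 -0.2969  0.2447] ang 0.0912 tilt [ 7.e-04  1.e-04 -1.e+00] open 0.0853 F [ 0.2 -1.  -0.7] q [-0.72 -0.11  1.87  0.    1.38 -0.81]
shift [-1.000e-04  5.000e-04  1.162e-01] turn -0.0008
```

Call:
drive_tool:
  rows:
    - [[0,0.0005,0.02],0]
    - [[0,0,0.035],0]
    - [[0,0,0.033],0]
    - [[0,0,0.018],0]
    - [[0,0,0.009],0]
    - [[0,0,0],0]
    - [[0,0,0],0]
    - [[0,0,0],0]

```text
t: 41.35
tool_pos: [0.4502, -0.2974, 0.131]
tool_rot: [2.114, 2.319, 0.0]
contact_force: [0.7, 0.6, -0.3]
opening: 0.0851
grip_force: 0.0
```

Call:
drive_tool:
  rows:
    - [[0,0,0],0]
    - [[0,0,0],0]
    - [[0,0,0],0]
    - [[0,0,0],0]
    - [[0,0,0],0]
    - [[0,0,0],0]
    - [[0,0,0],0]
    - [[0,0,0],0]
  jaw: 1

```text
t: 42.15
tool_pos: [0.4496, -0.2973, 0.1302]
tool_rot: [2.116, 2.32, -0.0]
contact_force: [0.2, 0.4, 5.3]
opening: 0.0528
grip_force: 41.5
```

```bash
python3 go.py .6313 -.1472 .1295 .092
```

```text
t 42.15 pos [ 0.4496 -0.2973  0.1302] ang 0.092 tilt [ 0.001  -0.0011 -1.    ] open 0.0528 F [0.2 0.4 5.3] q [-0.72  0.02  1.95 -0.    1.17 -0.81]
shift [0.1328 0.1947 0.0007] turn -0.0
```

Call:
drive_tool:
  rows:
    - [[0,0,-0.02],0]
    - [[0,0,-0.04],0]
    - [[0,0,-0.04],0]
    - [[0.012,0.02,0],0]
    - [[0.022,0.033,0],0]
    - [[0.022,0.033,0],0]
    - [[0.022,0.033,0],0]
    - [[0.022,0.033,0],0]
    - [[0.02,0.028,0],0]
    - [[0.0128,0.0147,0],0]

```text
t: 43.15
tool_pos: [0.6318, -0.1448, 0.2276]
tool_rot: [-2.114, -2.322, 0.001]
contact_force: [0.1, -1.1, -2.5]
opening: 0.0528
grip_force: 42.7
```

Call:
drive_tool:
  rows:
    - [[0,0,0.01],0]
    - [[0,0,0.03],0]
    - [[0,0,0.03],0]
    - [[0,0,0.015],0]
    - [[0,0,0.008],0]
    - [[0,0,0.002],0]
    - [[0,0,0],0]
    - [[0,0,0],0]
    - [[0,0,0],0]

```text
t: 44.05
tool_pos: [0.6317, -0.1471, 0.1359]
tool_rot: [2.115, 2.319, 0.002]
contact_force: [0.4, -0.1, -1.6]
opening: 0.0529
grip_force: 42.8
```

```bash
python3 go.py .6313 -.1472 .1312 .092
```

```text
t 44.05 pos [ 0.6317 -0.1471  0.1359] ang 0.092 tilt [ 2.5e-03 -9.0e-04 -1.0e+00] open 0.0529 F [ 0.4 -0.1 -1.6] q [-0.34  0.26  1.68 -0.    1.2  -0.44]
shift [-0.0001 -0.0004  0.0047] turn -0.0
```

Call:
drive_tool:
  rows:
    - [[0,0,0.002],0]
    - [[0,0,0.002],0]
    - [[0,0,0.001],0]
    - [[0,0,0.0004],0]
    - [[0,0,0],0]
    - [[0,0,0],0]

```text
t: 44.65
tool_pos: [0.6316, -0.1471, 0.1312]
tool_rot: [2.116, 2.32, -0.0]
contact_force: [-2.6, 0.1, 7.3]
opening: 0.0533
grip_force: 43.4
```

Call:
drive_tool:
  rows:
    - [[0,0,0],0]
    - [[0,0,0],0]
    - [[0,0,0],0]
    - [[0,0,0],0]
    - [[0,0,-0.01],0]
    - [[0,0,-0.03],0]
    - [[0,0,-0.04],0]
    - [[0,0,-0.04],0]
  jaw: 0

```text
t: 45.45
tool_pos: [0.6305, -0.1466, 0.2502]
tool_rot: [-2.116, -2.321, 0.0]
contact_force: [0.6, -0.4, 0.1]
opening: 0.0853
grip_force: 0.0
```

Call:
drive_tool:
  rows:
    - [[-0.03,-0.02,0],0]
    - [[-0.03,-0.03,0],0]
    - [[-0.03,-0.03,0],0]
    - [[-0.03,-0.03,0],0]
    - [[-0.03,-0.03,0],0]
    - [[-0.02,-0.02,0],0]
    - [[0,0,0],0]
    - [[0,0,0],0]
    - [[0,0,0],0]
    - [[0,0,0],0]

```text
t: 46.45
tool_pos: [0.4879, -0.3299, 0.249]
tool_rot: [2.115, 2.323, 0.0]
contact_force: [0.3, 0.2, -0.1]
opening: 0.0854
grip_force: 0.0
```

```bash
python3 -c "
from h import *
d=vision.get_image('top');cv2.imwrite('pics/t4.png',cv2.resize(d['image'][130:310,130:430],None,fx=2.6,fy=2.6,interpolation=cv2.INTER_CUBIC))
a=cv2.imread('pics/top0.png');c=[np.vstack([x[135:215,205:395] for x in (a,d['image'])])];cv2.imwrite('pics/cmp.png',cv2.resize(c[0],None,fx=3.7,fy=3.7,interpolation=cv2.INTER_CUBIC))"
```

```text
(no output)
```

View pics/cmp.png

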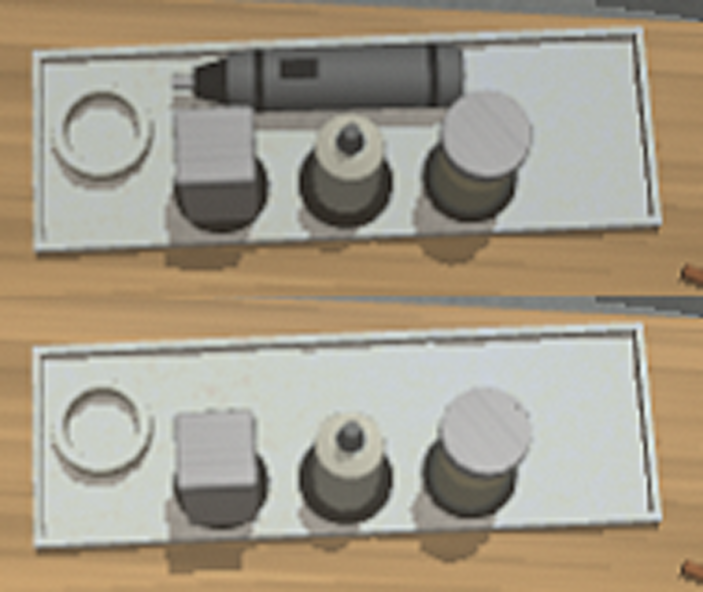

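View pics/t4.png

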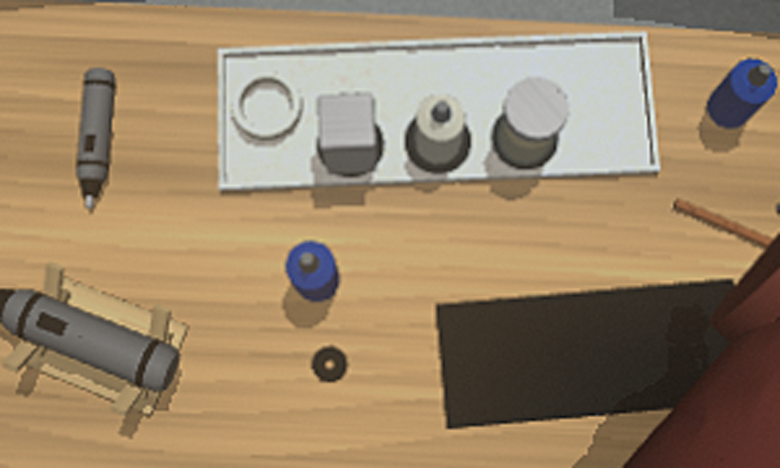

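The before/after crop shows the bottle and jar unshifted and the tin about 4 mm nearer the robot, within the 15 mm limit. All three stand upright, the tool lies in the cradle and the arm is clear, so I'm handing in.

```bash
python3 -c "
from station import ctrl
print(ctrl.finish_job())"
```

```text
the job is handed in; nothing more can be done
None
```

The job is handed in with no verdict returned. By my last pictures the tool rests in the cradle, about 2 mm off centre, and the jar, tin and bottle stand upright on their spots, the tin about 4 mm off.

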